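# Gauge the wooden block with the bench caliper

### The arm

A 6-joint arm with a two-finger parallel gripper is mounted at the origin on the work surface; the furniture and walls round the work are solid. World frame = base frame: x ahead of the robot, y to its left, z up, the work surface at z = 0. Lengths are in m, angles in rad, forces in N, time in s.
With the tool pointing down it reaches from about 0.375 to 0.975 m from the base axis. Payload 3.8 kg.
Tool frame: the origin (TCP) lies midway between the tips of the shut fingers; the grasp point (between the pads) lies 19 mm behind it; x points along the fingers, y is the direction in which the jaws open and shut, and the axes are right-handed (so a half turn about x gives the same grasp; the last joint's range is limited). The gripper opens to 88 mm and grips with 3 to 60 N. Pads are 18 mm wide; open, the fingers measure 123 mm over their backs; the gripper's body (75 mm by 187 mm) begins 45 mm behind the grasp point.
Start: joints at [1.302, 0.264, 1.604, -0, 1.274, -0.037], TCP at [0.155, 0.657, 0.239] pointing down, gripper open.
Joint ranges: [-2.63, 2.63], [-0.94, 2.18], [0.31, 2.57], [-1.31, 4.45], [0, 2.66], [-2.55, 2.55]. Speed limits (rad/s): [2.57, 2.57, 3.14, 3.14, 3.14, 3.14].

### API

Orientations are given as a rotation vector (axis times angle).
In Python, from cell import manip, inverse_kinematics, cams, order gives the robot as it stands. Calls block until the motion is done:
- manip.move_pose(position, orientation): joint-space move of the TCP to a pose.
- manip.move_linear(position, rate=0.15, rot=None): straight line of the TCP; rot=None keeps the orientation; rate is the mean speed in m/s.
- manip.set_joints(angles): joint-space move.
- manip.set_gripper(opening, force=None): finger opening in m; force is the grip in N (None keeps the last); returns when the fingers have stopped.
- manip.dwell(seconds).
- inverse_kinematics(position, orientation): joint angles nearest the present ones, or None.
- manip.state(): the state.
- cams.capture(name): name is "scene" or "top"; returns a dict with "image" (480x640x3 uint8, blue, green, red), "z_map" (480x640 float32, m along the optical axis (not along the pixel's ray), 0 where there is no reading), "intrinsics" (3x3 intrinsics, pixels), "position" and "orientation" of the camera in the world. Camera axes: x right, y down, z forward; pixel columns grow to the right and rows downward; lengths in m; the calibration is good to about 2 mm. A picture is of the moment at which its call begins.
A pose or a line that the arm cannot do raises manip.IKError and nothing moves.
- order.close_job(): hands the job in, once; it reports no verdict.
The state is a dict: "clock": time; "joint_pos": joint angles; "joint_velocities": joint speeds; "tau": joint torques, N m; "tool_pos": TCP position; "tcp_rot": TCP orientation; "contact_force": force on the tool from outside, world axes, zero at the start; "moment": the same for the moment, N m; "gripper_width": finger opening in m.
Only numpy, scipy, OpenCV 4.12 (cv2) and the standard library are available. Lean on these libraries where they do the work, as an engineer would, in place of code of your own. Each camera call takes 0.05 s, during which the arm holds its last target. There are 200 camera calls.

### The job

Gauge the length of the wooden block with the bench caliper: lay the block flat on the bench between the caliper's open jaws, long way along the beam, and let go of it. Then slide the moving jaw up by its thumb tab until the block sits touching both jaws, without pressing so hard that the jaw tilts, and leave it closed like that.

Things in the scene. Friction and masses are not known exactly. Their poses are not given: they have to be found in the camera images.
- wood_block: Plain wooden packing block, 50 x 110 x 38 mm (x, y, z), about 0.16 kg, lying flat and loose on the bench to the robot's left. Origin: centre of its underside; y along its length, z up; the same either way round. (The black rubber block is a sanding block.)
- bench_caliper: Large steel caliper fixed on a plywood strip. Lengths in mm. Origin: z = 0, under the beam's centre line, in the fixed jaw's face. y: along the beam (18 wide, to y = 267) towards the moving jaw. Strip x -12 to 28, 8 high; beam top at 14.5. Jaws reach to x = -115 (-x: towards robot), faces square to y, 4 to 20 high; bare bench between. Block's centre goes near x = -70. Slide 38 wide, 25 high.
- caliper_gap (a joint): Slide of the moving jaw: clear gap in m between the two measuring faces when the jaw is square (0 = shut, 0.185 = fully open; starts at 0.155 to 0.18; reads 0.110 with the wooden block held lengthwise). It stays where it is left and slides with about 2.5 N.
- thumb_tab (a point): Top centre of the thumb tab: dark steel fin on the moving jaw's slide, over the beam, 12 mm thick along y, 26 mm wide, free to grasp or push 25 to 63 mm above the bench, 36 mm beyond the moving jaw's face. Axes as the caliper's while the jaw is square. The slide has springy play about the tab's upright axis (8 Nm/rad): 10 N on a part 70 mm out tilts it 0.09 rad; it springs back when let go.
Mind the look-alikes: they are no part of the job. What is shaped like the wood_block but green or purple is not meant.

How it is judged:
On the way:
1. the wooden block lies flat on the bench between the jaws, lengthwise along the beam, let go, with the caliper still open (height (world z) of wood_block below 0.006 m and angle between wood_block's own z axis and vertical below 0.1 rad and angle between the y axis of wood_block and the y axis of bench_caliper, either way round below 0.3 rad and x of wood_block in the frame of bench_caliper between -0.1 and -0.04 m and y of wood_block in the frame of bench_caliper between 0.045 and 0.135 m and contact force between the fingers and wood_block below 0.1 N and value of joint caliper_gap above 0.125 m), for 0.2 s.
At the end, for the whole second after the job is handed in: The block lies flat and at rest between the jaws, lengthwise within about 10 degrees of the beam, its centre 40 to 100 mm out from the beam's centre line and 48 to 65 mm from the fixed jaw's face; the caliper reads 104 to 117 mm and its jaw is tilted less than 7 degrees (height (world z) of wood_block below 0.006 m and angle between wood_block's own z axis and vertical below 0.1 rad and angle between the y axis of wood_block and the y axis of bench_caliper, either way round below 0.17 rad and x of wood_block in the frame of bench_caliper between -0.1 and -0.04 m and y of wood_block in the frame of bench_caliper between 0.048 and 0.065 m and value of joint caliper_gap between 0.104 and 0.117 m and angle between the y axis of thumb_tab and the y axis of bench_caliper, either way round below 0.12 rad and linear speed of wood_block below 0.01 m/s); the robot touches nothing.
It fails at once if the moving jaw is tilted more than about 12 degrees on the beam (angle between the y axis of thumb_tab and the y axis of bench_caliper, either way round above 0.21 rad).
It also fails if it takes over 51 s, if anything falls off the work surface, if the arm or the gripper's body presses on something with over 40 N, if the wrist force passes 120 N, or if a joint passes its speed limit or range.

## Working session

There is one attempt and no reset: what is moved stays moved. The work goes in short steps, each a Python script; the robot and the scene stay as the last script left them, time stands still between calls to the robot, and variables do not carry over. Pictures are saved under pics/ and viewed, about 8 in all and at most 12, crops included, and the job is handed in when it is done.

```bash
mkdir -p pics; ls; cat > h.py <<'E'
import numpy as np, cv2
from scipy.spatial.transform import Rotation as R
from cell import manip, inverse_kinematics, cams, order
def rotm(o):
    o=np.asarray(o,float)
    return o if o.shape==(3,3) else (R.from_rotvec(o) if o.size==3 else R.from_quat(o)).as_matrix()
def cloud(c):
    K=c["intrinsics"];z=c["z_map"];v,u=np.indices(z.shape)
    P=np.stack([(u-K[0,2])/K[0,0]*z,(v-K[1,2])/K[1,1]*z,z],-1)
    return P@rotm(c["orientation"]).T+np.asarray(c["position"])
E
python3 - <<'E'
from h import *
for n in("scene","top"):
    c=cams.capture(n);cv2.imwrite(f"pics/{n}0.png",c["image"]);np.savez(f"{n}0.npz",**c)
    print(n,c["position"],c["orientation"],c["intrinsics"][0],(c["z_map"]==0).mean())
print(manip.state())
E
```

```text
pics
scene [ 0.01989142 -0.46839693  1.03676918] [-2.38470015  0.66300936 -0.21530043] [474.91767724   0.         328.15145781] 0.003981119791666667
top [0.33429865 0.2046296  1.25992059] [-2.20581209  2.19409262 -0.08698514] [440.35044456   0.         315.73165932] 0.00396484375
{'clock': 0.1, 'joint_pos': array([ 1.30207214e+00,  2.64656510e-01,  1.60522302e+00, -5.32201264e-06,
        1.27372009e+00, -3.68638297e-02]), 'joint_velocities': array([-0.00062791, -0.0009745 , -0.00520892,  0.00112872, -0.00125663,
        0.00056646]), 'tau': array([ 1.00619225e-03, -5.03618932e+01, -3.58074439e+01,  7.31950253e-02,
        2.33118609e-02, -5.49830099e-05]), 'tool_pos': array([0.15491609, 0.65632173, 0.23753466]), 'tcp_rot': array([ 0.18047381,  1.5634208 , -0.18359669]), 'contact_force': array([ 1.07296171, -0.50956432, -0.25972358]), 'moment': array([-0.01455329,  0.03243971, -0.03732045]), 'gripper_width': 0.08827653602720688}
```

View pics/top0.png

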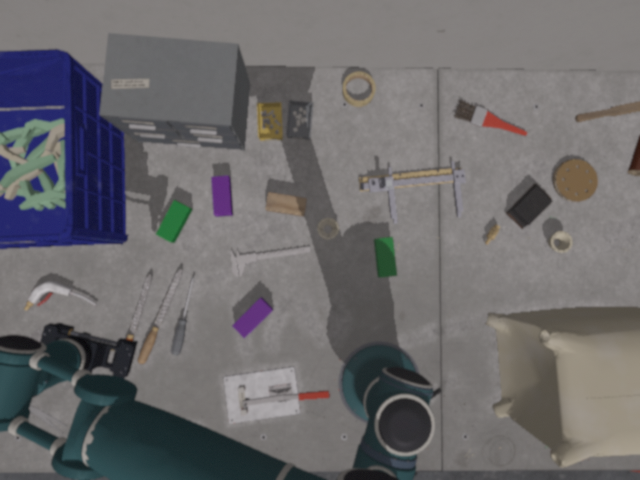

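View pics/scene0.png

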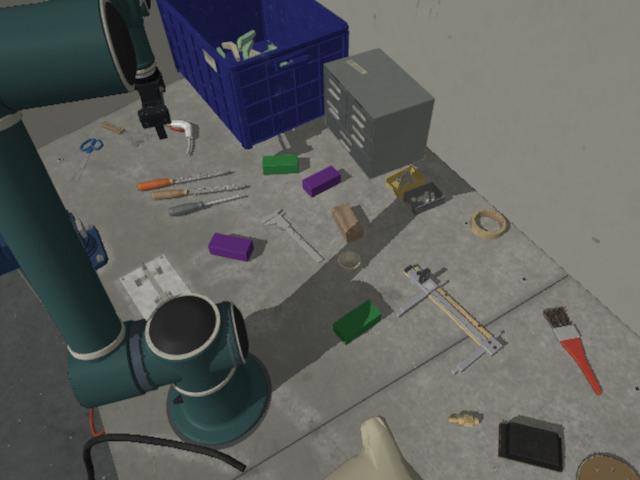

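Top view: brown wood block at (286,204). Look-alikes are purple (222,195) and (252,317), green (174,221) and (386,257), and the black sanding block (528,205). The bench caliper has its fixed jaw at (457,190), with slide and tab near (374,182). The small caliper at (270,255) is not meant. I choose the brown block.

```bash
python3 - <<'E'
from h import *
c=dict(np.load("top0.npz"));P=cloud(c);im=c["image"]
print("bench z",np.median(P[270:300,440:480,2]))
for n,(a,b,d,e) in dict(block=(185,225,255,312),).items():
    r=im[a:b,d:e];hsv=cv2.cvtColor(r,cv2.COLOR_BGR2HSV);print(hsv[19,30],hsv[19,8])
    p=P[a:b,d:e]; m=(p[...,2]>.025)
    q=p[m];print(n,m.sum(),np.median(q[:,2]),cv2.minAreaRect((q[:,:2]*1000).astype(np.float32)))
    hs=(hsv[...,1]>60)&(hsv[...,0]<25)
    q=p[hs&(p[...,2]>.03)];print(cv2.minAreaRect((q[:,:2]*1000).astype(np.float32)))
s=dict(np.load("scene0.npz"));Q=cloud(s)
for nm,W in(("top",P),("scene",Q)):
    m=(W[...,0]>.4)&(W[...,0]<.62)&(W[...,1]>-.35)&(W[...,1]<.15)
    t=m&(W[...,2]>.045)&(W[...,2]<.075); q=W[t&(np.abs(W[...,1]-.03)<.1)]
    print(nm,"tab",len(q),q.mean(0) if len(q) else 0,q.max(0) if len(q) else 0,q.min(0) if len(q) else 0)
a=cv2.resize(im[145:230,250:480],None,fx=3.4,fy=3.4,interpolation=cv2.INTER_CUBIC)
b=cv2.resize(s["image"][190:380,320:510],None,fx=1.6,fy=1.6,interpolation=cv2.INTER_CUBIC)
o=np.zeros((a.shape[0]+b.shape[0],a.shape[1],3),np.uint8);o[:a.shape[0]]=a;o[a.shape[0]:,:b.shape[1]]=b;print(o.shape)
cv2.imwrite("pics/c1.png",o)
E
```

```text
bench z -0.0002675936210344565
[ 14  77 132] [  6   9 139]
block 726 0.03837480193999798 ((433.578857421875, 264.70806884765625), (201.63888549804688, 114.91590118408203), 1.5006005764007568)
((501.3354187011719, 265.7496643066406), (105.41610717773438, 47.596275329589844), 81.41588592529297)
top tab 56 [ 0.56130372 -0.00069593  0.060714  ] [0.5760961  0.00564418 0.06891296] [ 0.55032662 -0.00814623  0.04605349]
scene tab 78 [ 0.56005684 -0.00528255  0.05858273] [0.57501137 0.00227798 0.06603428] [ 0.54797966 -0.01067022  0.04589351]
(593, 782, 3)
```

View pics/c1.png

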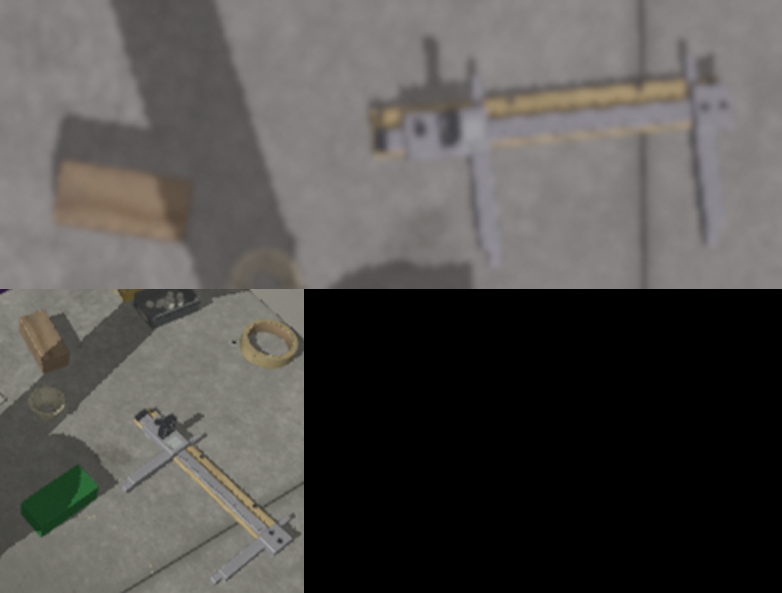

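The crop confirms the brown block, lying nearly along y and clear on all sides, with its shadow up-left of it. The jaws reach down (towards the robot) from the beam, with the dark tab at crop (452,125). Next I measure the caliper frame.

```bash
cat >> h.py <<'E'
def cast(c,u,v,z):
    K=c["intrinsics"];d=np.stack([(u-K[0,2])/K[0,0],(v-K[1,2])/K[1,1],np.ones(len(u))],-1)@rotm(c["orientation"]).T
    o=np.asarray(c["position"]);return (o+d*((z-o[2])/d[:,2])[:,None])[:,:2]
E
cat > meas.py <<'E'
from h import *
def caliper(c,pr=1):
    P=cloud(c);h=cv2.cvtColor(c["image"],cv2.COLOR_BGR2HSV)
    roi=(P[...,0]>.40)&(P[...,0]<.63)&(P[...,1]>-.3)&(P[...,1]<.07)
    y=roi&(h[...,1]>70)&(h[...,0]<30)&(P[...,2]<.013)
    v,u=np.nonzero(y);q=cast(c,u.astype(float),v.astype(float),.008);r=cv2.minAreaRect((q*1000).astype(np.float32))
    b=cv2.boxPoints(r);
    e=max((b[1]-b[0],b[2]-b[1]),key=np.linalg.norm);e=e/np.linalg.norm(e);e=e*np.sign(e[1])  # cal y
    ex=np.array([e[1],-e[0]])
    if pr:print("strip",r,"yaxis",e,"yaw",np.arctan2(-e[0],e[1]))
    org=np.array(r[0])/1000-ex*.008  # beam centre line point
    g=roi&(P[...,2]>.012)&(P[...,2]<.027)
    v,u=np.nonzero(g);q=cast(c,u.astype(float),v.astype(float),.020)-org
    X=q@ex;Y=q@e
    for lo in np.arange(-.125,-.02,.01):
        m=(X>lo)&(X<lo+.01);yy=np.sort(Y[m])
        if pr and m.sum():
            gaps=np.diff(yy);k=gaps.argmax();print("x %.3f n %d"%(lo,m.sum()),yy[[0,k,k+1,-1]].round(4))
    return org,ex,e
if __name__=="__main__":
    for n in("top","scene"):
        c=dict(np.load(n+"0.npz"));o,ex,e=caliper(c);print(o,ex)
        P=cloud(c);m=(P[...,2]>.045)&(P[...,2]<.075)&(abs(P[...,1])<.04)&(P[...,0]>.5)&(P[...,0]<.62)
        v,u=np.nonzero(m);q=P[m][:,:2]-o;print("tab x",np.ptp(q@ex),(q@ex).mean(),"y",(q@e).min(),(q@e).max())
        h=cv2.cvtColor(c["image"],cv2.COLOR_BGR2HSV)
        m=(P[...,2]>.034)&(P[...,2]<.043)&(h[...,1]>50)&(h[...,0]<25)&(P[...,0]>.4)&(P[...,0]<.57)&(P[...,1]>.19)&(P[...,1]<.34)
        v,u=np.nonzero(m);print("block",cv2.minAreaRect((cast(c,u.astype(float),v.astype(float),.038)*1000).astype(np.float32)))
E
python3 meas.py
```

```text
strip ((590.4708251953125, -76.99072265625), (13.314481735229492, 265.5760498046875), 6.111111164093018) yaxis [-0.10645712  0.9943173 ] yaw 0.10665923
x -0.125 n 23 [-0.14   -0.1311  0.0443  0.0528]
x -0.115 n 37 [-0.1468 -0.1315  0.043   0.0578]
x -0.105 n 46 [-0.1482 -0.1329  0.042   0.0597]
x -0.095 n 42 [-0.1485 -0.1311  0.0436  0.0587]
x -0.085 n 42 [-0.1478 -0.1325  0.0426  0.0578]
x -0.075 n 47 [-0.1485 -0.1285  0.042   0.0593]
x -0.065 n 43 [-0.1474 -0.1299  0.0432  0.0584]
x -0.055 n 44 [-0.1484 -0.1302  0.0419  0.0593]
x -0.045 n 42 [-0.147  -0.1316  0.0438  0.059 ]
x -0.035 n 84 [-0.1652 -0.1301  0.0425  0.1117]
x -0.025 n 232 [-0.1659  0.0653  0.0741  0.1372]
[ 0.58251629 -0.07784238] [0.9943173  0.10645712]
tab x 0.025821626032751215 -0.012879233736078773 y 0.07147395999622175 0.08471514448906033
block ((502.1803283691406, 266.25909423828125), (108.62236785888672, 48.735748291015625), 81.37437438964844)
strip ((575.78662109375, -76.93516540527344), (43.48028564453125, 262.7598876953125), 6.007930278778076) yaxis [-0.10466619  0.9945074 ] yaw 0.10485825
x -0.125 n 2 [-0.1448 -0.1448 -0.1418 -0.1418]
x -0.115 n 35 [-0.1461 -0.1366  0.0363  0.0469]
x -0.105 n 47 [-0.1523 -0.137   0.0369  0.0523]
x -0.095 n 55 [-0.1528 -0.1361  0.0366  0.0544]
x -0.085 n 59 [-0.1525 -0.1358  0.0375  0.0548]
x -0.075 n 64 [-0.1527 -0.1359  0.0366  0.0546]
x -0.065 n 52 [-0.1521 -0.1356  0.0369  0.0543]
x -0.055 n 59 [-0.1526 -0.1357  0.0366  0.0547]
x -0.045 n 53 [-0.152  -0.1365  0.0363  0.0544]
x -0.035 n 57 [-0.1526 -0.1358  0.0369  0.0542]
x -0.025 n 98 [-0.1671 -0.1355  0.0366  0.1066]
[ 0.56783056 -0.07777249] [0.9945074  0.10466619]
tab x 0.02687160008879172 -0.00014377281347496064 y 0.06694046414555627 0.08062123161677107
block ((501.59649658203125, 264.1916809082031), (110.97515106201172, 49.91356658935547), 81.19058227539062)
```

```bash
cat >> h.py <<'E'
YAW=0.105
EY=np.array([-np.sin(YAW),np.cos(YAW)]);EX=np.array([EY[1],-EY[0]]);ORG=np.array([.5678,-.0778])-.1355*EY
def W(x,y,z): return np.r_[ORG+EX*x+EY*y,z]
def down(d):   # tool x down, tool y along d (either sign): the easier on the last joint
    d=np.r_[d/np.linalg.norm(d),0];out=[]
    for s in(1,-1):
        x=np.array([0,0,-1.]);y=s*d;out.append(R.from_matrix(np.c_[x,y,np.cross(x,y)]).as_rotvec())
    return out
def best(p,d):
    c=[(np.abs(j-manip.state()["joint_pos"]).max(),tuple(o)) for o in down(d) for j in [inverse_kinematics(p,o)] if j is not None]
    return np.array(min(c)[1])
E
python3 - <<'E'
from h import *
b=np.array([.502,.2655]);a=np.deg2rad(81.3);d=np.array([np.sin(a),-np.cos(a)])
o=best(np.r_[b,.10],d);manip.move_pose(np.r_[b,.10],o)
manip.move_linear(np.r_[b,.010]);manip.set_gripper(.03,25)
print(manip.state()["gripper_width"],manip.state()["clock"])
manip.move_linear(np.r_[b,.13],.2)
p=W(-.07,.062,.13);o=best(p,EX);manip.move_pose(p,o)
s=manip.state();print(s["gripper_width"],s["clock"],s["tool_pos"],p,s["contact_force"])
for n in("scene","top"):
    c=cams.capture(n);cv2.imwrite(f"pics/{n}1.png",c["image"]);np.savez(f"{n}1.npz",**c)
im=[cv2.imread("pics/scene1.png")[150:420,250:550],cv2.imread("pics/top1.png")[80:350,300:600]]
cv2.imwrite("pics/c2.png",cv2.resize(np.hstack(im),None,fx=1.3,fy=1.3))
E
```

```text
0.05012431061048763 3.45
0.05037596889878293 5.7583 [ 0.5059442  -0.15749383  0.12963886] [ 0.50588885 -0.15823171  0.13      ] [ 0.49622836  1.15179792 -1.09936302]
```

View pics/c2.png

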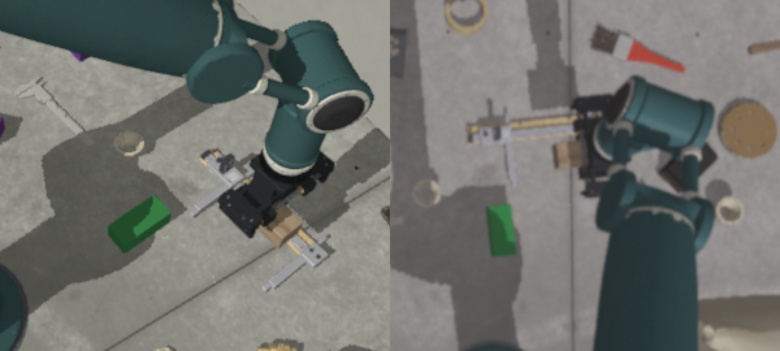

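The block is held level over the gap between the jaws. Next: lower, release, back off and check.

```bash
python3 - <<'E'
from h import *
manip.move_linear(W(-.07,.064,.13),.1)
manip.move_linear(W(-.07,.064,.04),.12)
f0=manip.state()["contact_force"]
manip.move_linear(W(-.07,.064,.0105),.04)
print(f0,manip.state()["contact_force"],manip.state()["tool_pos"])
manip.set_gripper(.066);manip.dwell(.2)
manip.move_linear(W(-.07,.064,.13),.2)
p=W(0,.29,.16);o=best(p,EY);manip.move_pose(p,o)
s=manip.state();print(s["clock"])
c=cams.capture("top");np.savez("top2.npz",**c);c2=cams.capture("scene");np.savez("scene2.npz",**c2)
for cc in (c,c2):
    P=cloud(cc);h=cv2.cvtColor(cc["image"],cv2.COLOR_BGR2HSV)
    m=(P[...,2]>.034)&(P[...,2]<.043)&(P[...,0]>.4)&(P[...,0]<.56)&(P[...,1]<-.05)&(P[...,1]>-.24)
    v,u=np.nonzero(m)
    if len(v): 
        q=cast(cc,u.astype(float),v.astype(float),.038)-ORG;q=np.c_[q@EX,q@EY]
        print(cv2.minAreaRect((q*1000).astype(np.float32)))
im=[c2["image"][150:420,250:550],c["image"][80:350,300:600]]
cv2.imwrite("pics/c3.png",cv2.resize(np.hstack(im),None,fx=1.3,fy=1.3))
E
```

```text
[-0.41796324  0.54135092 -1.33330023] [ 0.05071468  0.34463417 -0.73028921] [ 0.50554181 -0.15617423  0.01029011]
10.3167
((-65.72698974609375, 65.57494354248047), (110.10746002197266, 48.099918365478516), 84.43207550048828)
((-70.91627502441406, 63.80257034301758), (110.80655670166016, 52.36187744140625), 89.15287017822266)
```

View pics/c3.png

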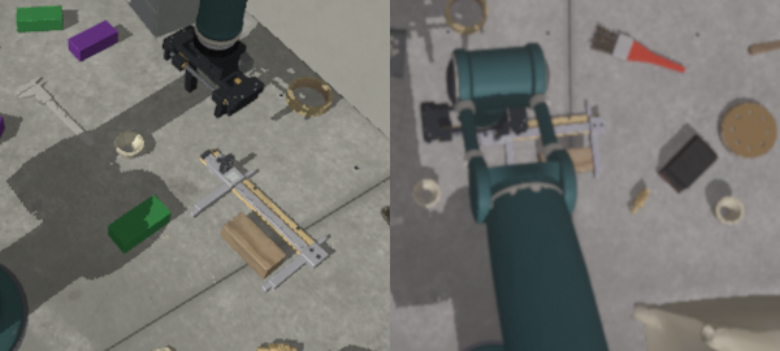

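The block lies square between the open jaws, at about (-70, 64) mm in the caliper frame. Now push the tab with shut fingers, watching the force.

```bash
python3 - <<'E'
from h import *
manip.set_gripper(0.0,10)
manip.move_linear(W(0,.262,.16),.2)
manip.move_linear(W(0,.262,.040),.15)
manip.dwell(.2);f0=manip.state()["contact_force"][:2]@EY
y=.262;log=[]
while y>.188:
    y-=.005;manip.move_linear(W(0,y,.040),.05)
    s=manip.state();f=s["contact_force"][:2]@EY-f0;yt=(s["tool_pos"][:2]-ORG)@EY
    log.append((round(yt,4),round(f,1)))
    if f>8: print("stop");break
print(log,manip.state()["clock"])
c2=cams.capture("scene");np.savez("scene3.npz",**c2)
cv2.imwrite("pics/c4.png",cv2.resize(c2["image"][190:390,350:550],None,fx=3,fy=3,interpolation=cv2.INTER_CUBIC))
E
```

```text
[(np.float64(0.2566), np.float64(-1.1)), (np.float64(0.2517), np.float64(0.2)), (np.float64(0.2467), np.float64(-0.8)), (np.float64(0.2417), np.float64(-0.7)), (np.float64(0.2367), np.float64(0.0)), (np.float64(0.2318), np.float64(-1.2)), (np.float64(0.2269), np.float64(0.4)), (np.float64(0.2217), np.float64(1.4)), (np.float64(0.2166), np.float64(0.7)), (np.float64(0.2116), np.float64(-0.2)), (np.float64(0.2066), np.float64(0.8)), (np.float64(0.2016), np.float64(0.1)), (np.float64(0.1966), np.float64(0.6)), (np.float64(0.1916), np.float64(0.4)), (np.float64(0.1866), np.float64(1.4))] 16.6333
```

View pics/c4.png

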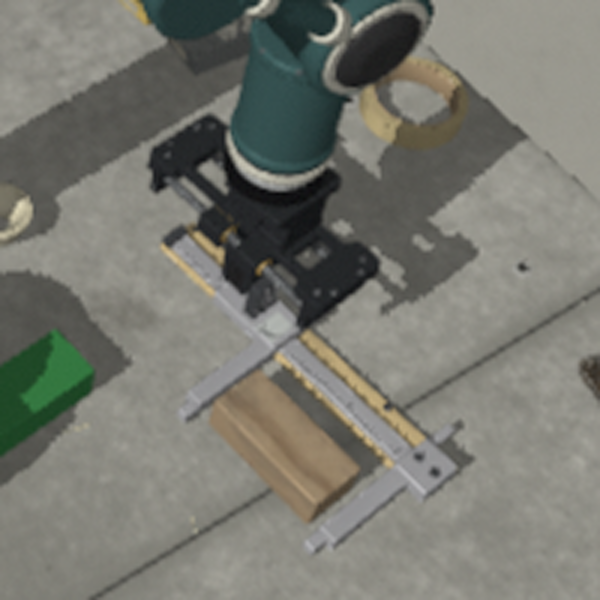

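The jaw has slid square and is nearly at the block, with the fixed-jaw gap still visible. Next I measure the jaw position and continue in small steps.

```bash
cat >> h.py <<'E'
def jaws(c):
    P=cloud(c);m=(P[...,2]>.012)&(P[...,2]<.027)&(P[...,0]>.4)&(P[...,0]<.63)&(P[...,1]>-.3)&(P[...,1]<.07)
    v,u=np.nonzero(m);q=cast(c,u.astype(float),v.astype(float),.020)-ORG;X=q@EX;Y=q@EY
    out=[]
    for lo in(-.113,-.105,-.045,-.038,-.032):
        yy=Y[(X>lo)&(X<lo+.008)];a=yy[yy<.03];b=yy[yy>.09];out.append((lo,round(a.max(),4),round(b.min(),4) if len(b) else None,round(b.max(),4) if len(b) else None))
    m=(P[...,2]>.034)&(P[...,2]<.043);q=P[...,:2]-ORG;X=q@EX;Y=q@EY;m&=(X>-.12)&(X<-.03)&(Y>-.02)&(Y<.14)
    v,u=np.nonzero(m);q=cast(c,u.astype(float),v.astype(float),.038)-ORG;q=np.c_[q@EX,q@EY]
    return out,cv2.minAreaRect((q*1000).astype(np.float32))
E
python3 - <<'E'
from h import *
for n in("scene2","scene3"):print(jaws(dict(np.load(n+".npz"))))
E
```

```text
([(-0.113, np.float64(-0.001), np.float64(0.1733), np.float64(0.1825)), (-0.105, np.float64(0.0274), np.float64(0.1031), np.float64(0.1873)), (-0.045, np.float64(-0.0012), np.float64(0.1727), np.float64(0.19)), (-0.038, np.float64(-0.0006), np.float64(0.1724), np.float64(0.19)), (-0.032, np.float64(0.0), np.float64(0.173), np.float64(0.1897))], ((-70.91627502441406, 63.80257034301758), (110.80655670166016, 52.36187744140625), 89.15287017822266))
([(-0.113, np.float64(-0.001), np.float64(0.1265), np.float64(0.1372)), (-0.105, np.float64(0.0274), np.float64(0.0945), np.float64(0.1417)), (-0.045, np.float64(-0.0012), np.float64(0.1269), np.float64(0.1443)), (-0.038, np.float64(-0.0006), np.float64(0.1265), np.float64(0.1439)), (-0.032, np.float64(0.0), np.float64(0.127), np.float64(0.1445))], ((-70.70494842529297, 63.843910217285156), (51.05316925048828, 110.71035766601562), 0.5229158997535706))
```

```bash
python3 - <<'E'
from h import *
def F():
    r=[]
    for _ in range(5): manip.dwell(.03);r.append(manip.state()["contact_force"][:2]@EY)
    return np.mean(r)
f0=F();log=[];y=.187
while y>.1615:
    y-=.003 if y>.171 else .001
    manip.move_linear(W(0,y,.040),.03);f=F();log.append((round(float((manip.state()["tool_pos"][:2]-ORG)@EY),4),round(float(f),1)))
    if f-f0>4: print("stop");break
print(f0,log,manip.state()["clock"])
c2=cams.capture("scene");np.savez("scene4.npz",**c2);print(jaws(c2))
cv2.imwrite("pics/c5.png",cv2.resize(c2["image"][190:390,350:550],None,fx=3,fy=3,interpolation=cv2.INTER_CUBIC))
E
```

```text
stop
0.5814953865055796 [(0.184, 1.7), (0.1809, 1.6), (0.1779, 1.4), (0.175, 2.5), (0.1719, 2.8), (0.1689, 2.3), (0.1681, 2.9), (0.1674, 5.0)] 20.1833
([(-0.113, np.float64(-0.001), np.float64(0.1097), np.float64(0.1197)), (-0.105, np.float64(0.0288), np.float64(0.0945), np.float64(0.1232)), (-0.045, np.float64(-0.0012), np.float64(0.1156), np.float64(0.126)), (-0.038, np.float64(-0.0006), np.float64(0.1078), np.float64(0.125)), (-0.032, np.float64(0.0), np.float64(0.1098), np.float64(0.1261))], ((-72.70417022705078, 55.01774597167969), (110.01500701904297, 51.95370864868164), 89.2026138305664))
```

View pics/c5.png

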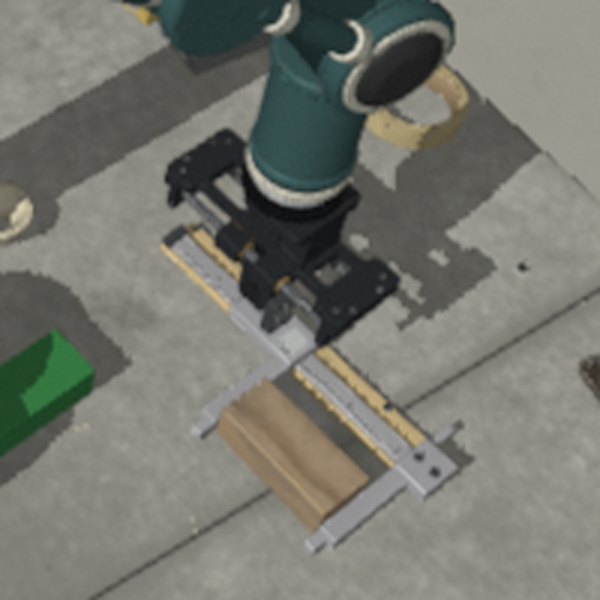

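The block's far end meets the fixed jaw, the moving jaw is on the near end, and the force has stepped up to about 5 N. Now back off and check.

```bash
python3 - <<'E'
from h import *
y=(manip.state()["tool_pos"][:2]-ORG)@EY
manip.move_linear(W(0,y+.03,.040),.08);manip.move_linear(W(0,y+.03,.16),.15);manip.move_linear(W(0,.33,.2),.2)
manip.dwell(.2)
c2=cams.capture("scene");np.savez("scene5.npz",**c2);print(jaws(c2),manip.state()["clock"])
P=cloud(c2);q=P[...,:2]-ORG;X=q@EX;Y=q@EY;m=(P[...,2]>.045)&(P[...,2]<.07)&(abs(X)<.03)&(Y>.1)&(Y<.2)
print("tab",m.sum(),cv2.minAreaRect((np.c_[X[m],Y[m]]*1000).astype(np.float32)),Y[m].min(),Y[m].max())
cv2.imwrite("pics/c6.png",cv2.resize(c2["image"][240:370,390:520],None,fx=4.5,fy=4.5,interpolation=cv2.INTER_CUBIC))
E
```

```text
([(-0.113, np.float64(-0.001), np.float64(0.1097), np.float64(0.1183)), (-0.105, np.float64(0.0274), np.float64(0.1012), np.float64(0.1246)), (-0.045, np.float64(-0.0012), np.float64(0.1156), np.float64(0.126)), (-0.038, np.float64(-0.0006), np.float64(0.1078), np.float64(0.125)), (-0.032, np.float64(0.0), np.float64(0.1088), np.float64(0.1261))], ((-72.40035247802734, 54.89316940307617), (110.25566101074219, 51.342655181884766), 89.2026138305664)) 22.8083
tab 84 ((1.9523334503173828, 145.33241271972656), (26.204814910888672, 14.66179084777832), 1.7503291368484497) 0.1377379466667706 0.15270804933038346
```

View pics/c6.png

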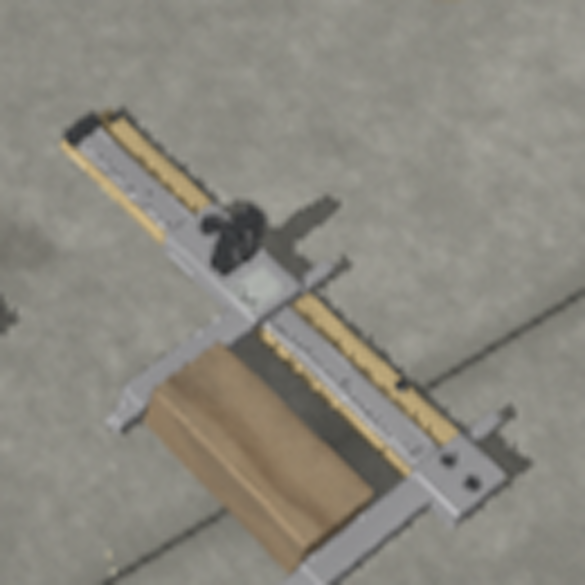

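The block sits touching both jaws, the jaw is square and the robot is clear. I hand it in.

```bash
python3 -c "
from h import *
order.close_job();print(manip.state()['clock'])"
```

```text
the job is handed in; nothing more can be done
the job is handed in; nothing more can be done
```

The wooden block is lying flat between the caliper's jaws and touching both. I handed the job in shortly after the last check, at about 23 s on the robot's clock. No verdict was reported.

I laid the block lengthwise along the beam and let go with the jaws about 178 mm apart. Then I pushed the thumb tab with shut fingers until the force rose from about 2.5 N to about 5 N, and moved the arm well clear.

- **Block:** the last check put its centre about 72 mm out from the beam's centre line and 55 mm from the fixed jaw's face, within about 1° of the beam.
- **Gap:** the tab's position gives about 109–110 mm. The earlier estimate from the jaw's edge came out near 113 mm. The two disagree by about 3 mm, and both are inside the 104–117 mm limits.
- **Jaw tilt:** about 2° at most, roughly the noise of the measurement.

No check failed. My two camera views of the caliper faces first differed by about 5 mm, because each also sees the side of a jaw; I corrected for that.

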